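Flip the drying marker to blue

TASK

One batch of pottery bells has finished drying: on the flip marker that still shows its orange face, push the paddle over its hinge with a fingertip (the white thumb tab gets it up) and press it down flat on its other side so that it shows blue. Do not lift the marker or push it across the table, and leave the marker that already shows blue, the two bells and the cup as they stand.

Things in the scene. Friction and masses are not known exactly. Their poses are not given: they have to be found in the camera images.
- stand: The flip marker that shows orange at the start: 180 x 130 x 10 mm green base plate (180 along its x, 130 along its y), origin at the centre of the plate's underside, z up. It stands loose on the table and weighs about 1.8 kg; a push of 5 N does not shift it. Four thin rests (8 mm square, at x = +-55, y = +-26 mm, tops 77 mm up) carry the level paddle on either side.
- stand_hinge (a point): Middle of that marker's hinge axis, 80 mm above the stand's underside; its axes are those of the stand and the hinge axis runs along y. The hinge rod (10 mm thick) lies between two steel posts (22 mm along x, 8 mm along y, at y = +-41 mm, tops 89 mm above the table).
- flag (a joint): Angle of that marker's paddle about the hinge, rad. 0: level, towards the stand's own -x side, orange face up (start: 0 to 0.3). pi/2: upright. pi: level on the +x side, blue face up (end stop). The hinge is stiff (0.05 N m): the paddle stays wherever it is left; about 2 N sideways at the tab tip, or 1.5 N at the free end, turns it.
- flag_end (a point): Middle of the free end of that paddle, 75 mm from the hinge axis. The paddle is a plate 60 mm wide (along the hinge) and 5 mm thick, orange on one face and blue on the other, 60 g. Moves with the paddle.
- flag_tab (a point): Middle of the tip of the white thumb tab, a plate 40 mm wide and 4 mm thick that stands 60 mm out from the hinge axis on the orange side, leaning 15 degrees towards the paddle (75 degrees from it). Paddle level, orange up: 58 mm above the hinge axis, 15 mm to -x of it. Pushing the tab over to +x raises the paddle; with the tab level at +x the paddle is just past upright. Flipped, the tab hangs down.
- other_stand: The second, identical flip marker, which already shows blue: same sizes, origin and axes as the first. To be left alone.
- other_flag (a joint): Angle of the second marker's paddle, as for the first; it is at about pi (blue up).
- bell_near: White pottery bell, standing loose between the two markers; 68 mm across its foot, 117 mm tall, about 250 g; origin at the centre of its underside. A bystander.
- bell_far: Brown clay bell, same shape and size, standing loose beyond the markers. A bystander.
- cup: Pink cup, 72 mm across the rim, 95 mm tall, standing loose beyond the markers; origin at the centre of its underside. A bystander.
Mind the look-alikes: they are no part of the job. Leave any brown look-alike of the stand alone.

How it is judged:
By the outcome, as a careful person would: the job done as asked, in the order asked, and still so for the second after the job is handed in, with the robot touching nothing.
It also fails if it takes over 45 s, if anything falls off the work surface, if the arm or the gripper's body presses on something with over 40 N, if the wrist force passes 120 N, or if a joint passes its speed limit or range.

ROBOT

A 6-joint arm with a two-finger parallel gripper is mounted at the origin on the work surface. World frame = base frame: x ahead of the robot, y to its left, z up, the work surface at z = 0. Lengths are in m, angles in rad, forces in N, time in s.
With the tool pointing down it reaches from about 0.25 to 0.725 m from the base axis. Payload 4 kg.
Tool frame: the origin (TCP) lies midway between the tips of the shut fingers; the grasp point (between the pads) lies 19 mm behind it; z points along the fingers, x is the direction in which the jaws open and shut, and the axes are right-handed (so a half turn about z gives the same grasp; the last joint's range is limited). The gripper opens to 85 mm and grips with 20 to 120 N. Pads are 22 mm wide; open, the fingers measure 114 mm over their backs; the gripper's body (76 mm by 85 mm) begins 54 mm behind the grasp point. The pads swing forward as they close: fully open they stand 13 mm farther back than shut.
Start: joints at [1.162, 0.241, 0.005, 1.335, 0, 1.571], TCP at [0.199, 0.459, 0.231] pointing down, gripper open.
Joint ranges: [-2.72, 2.72], [-1.05, 1.87], [-1.09, 1.28], [-1.99, 2.15], [-1.42, 1.44], [-3.14, 3.14]. Speed limits (rad/s): [2.79, 2.79, 3.14, 3.14, 3.14, 3.14].

INTERFACE

Orientations are given as a unit quaternion [x, y, z, w].
In Python, from workcell import telemetry, camera, get_calibration, bot gives the robot as it stands.
- The arm moves only by the tool step_arm, never from a script. Its argument "increments" is a list of rows, each an object with "slide": the shift along the tool's x, y, z in m, a list of three; "turn": the turn, a rotation vector about the tool's x, y, z in rad, a list of three; "grip": the closure, from -1 (fully open) to 1 (shut), so that 0 is half open. A call has 1 to 12 rows; each row shifts and turns the commanded pose from where the row before left it, along the tool's axes as they then stand; what a row does not reach is not made up. A row lasts 1/12 s, in which the tool goes at most 41.7 mm and 7.16 degrees, less where a joint would pass 70% of its speed; a pose out of reach is approached as far as the arm can. A call is refused whole if a number of a shift passes 0.0417 or a number of a turn 0.125, either way. A call with a gripper value outside its range is refused whole. The fingers move at their own pace and stop on an object; the grip force is fixed at half the most. Time passes only in rows, so rows that do not move let the fingers close. It gives the time, the measured TCP pose, the force and the opening at its end, in the units of the state.
- telemetry.get_obs(): the state, without advancing time (a new reading comes with each control period).
- camera(name): name is "side" or "top" or "wrist"; returns (picture, depth): 384x512x3 uint8, red, green, blue; 384x512 float32, m along the optical axis (not along the pixel's ray), 0 where there is no reading.
- get_calibration(name): a dict with "K" (3x3 intrinsics, pixels), "extrinsics" (4x4, takes a point from camera to world coordinates). Camera axes: x right, y down, z forward; pixel columns grow to the right and rows downward; lengths in m; the calibration is good to about 2 mm. A picture is of the moment at which its call begins: read the wrist's pose just before it. get_calibration takes no time and is no camera call; for the wrist camera it gives the pose at the moment of the call.
- bot.job_done(): hands the job in, once; it reports no verdict.
The state is a dict: "clock": time; "joint_pos": joint angles; "joint_vel": joint speeds; "tau": joint torques, N m; "eef_pos": TCP position; "tool_rot": TCP orientation; "ft_force": force on the tool from outside, world axes, zero at the start; "ft_torque": the same for the moment, N m; "grip_width": finger opening in m.
Only numpy, scipy, OpenCV 4.12 (cv2) and the standard library are available. Lean on these libraries where they do the work, as an engineer would, in place of code of your own. Each camera call takes 0.05 s, during which the arm holds its last target. There are 200 camera calls.

## Working session

There is one attempt and no reset: what is moved stays moved. The work goes in short steps, Python scripts to look and compute and a tool call to move; the robot and the scene stay as the last step left them, time stands still between calls to the robot, and variables do not carry over. Pictures are saved under pics/ and viewed, and the job is handed in when it is done.

Besides the shell and the picture viewer there is one more tool, called after "Emit:" by a JSON object that holds its "fn" and its "kwargs", one argument or row to a line. step_arm: Moves the arm, as the interface text tells. Its arguments: {"type":"object","properties":{"increments":{"type":"array","items":{"type":"object","properties":{"slide":{"type":"array","items":{"type":"number"}},"turn":{"type":"array","items":{"type":"number"}},"grip":{"type":"number"}}}}},"required":["increments"]}

```bash
mkdir -p pics; ls; python3 - <<'E'
from workcell import telemetry, camera, get_calibration
import cv2,numpy as np
o=telemetry.get_obs();print({k:np.round(v,3) for k,v in o.items()})
for n in("side","top"):
    im,d=camera(n);cv2.imwrite(f"pics/{n}0.png",im[:,:,::-1]);np.save(f"pics/{n}0.npy",d)
    c=get_calibration(n);print(n,np.round(c["K"],1).tolist(),np.round(c["extrinsics"],3).tolist())
E
```

```text
pics
{'clock': np.float64(0.0), 'joint_pos': array([ 1.162,  0.241,  0.004,  1.335, -0.   ,  1.571]), 'joint_vel': array([-0.002,  0.001,  0.001, -0.   ,  0.   , -0.002]), 'tau': array([ 1.0000e-03, -3.7232e+01,  2.5241e+01,  1.7000e-02,  0.0000e+00,
       -0.0000e+00]), 'eef_pos': array([0.198, 0.458, 0.23 ]), 'tool_rot': array([ 0.836,  0.549, -0.001,  0.001]), 'ft_force': array([ 0.085, -1.276,  0.547]), 'ft_torque': array([ 0.046, -0.016,  0.036]), 'grip_width': np.float64(0.085)}
side [[415.8, 0.0, 251.7], [0.0, 415.8, 196.5], [0.0, 0.0, 1.0]] [[0.955, -0.197, 0.222, 0.375], [-0.297, -0.586, 0.754, -0.647], [-0.018, -0.786, -0.619, 0.62], [0.0, 0.0, 0.0, 1.0]]
top [[451.9, 0.0, 255.6], [0.0, 451.9, 196.1], [0.0, 0.0, 1.0]] [[0.018, -0.984, 0.179, 0.35], [-1.0, -0.022, -0.02, -0.006], [0.023, -0.179, -0.984, 1.117], [0.0, 0.0, 0.0, 1.0]]
```

View pics/side0.png

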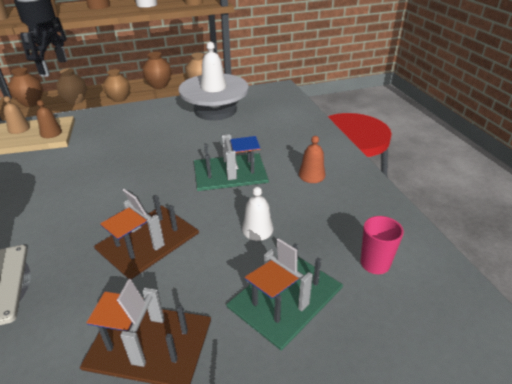

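View pics/top0.png

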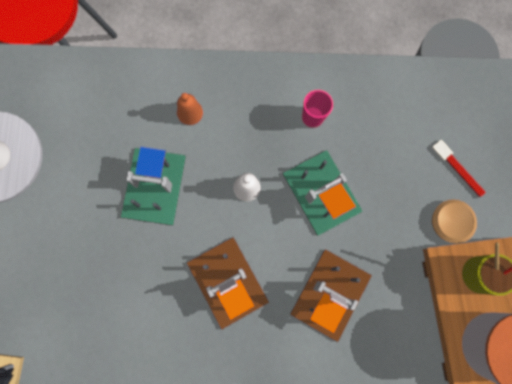

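Candidates: the green-based orange paddle at top (322,192) / side (285,290) is the target. The brown look-alikes are at top (228,283) and (331,295), and the green marker with blue up is at top (152,185). Next I measure the target and crop it close up.

```bash
cat >h.py <<'E'
import cv2,numpy as np
from workcell import get_calibration
def pts(n,d,m):
    c=get_calibration(n);K=c["K"];E=np.array(c["extrinsics"])
    v,u=np.where(m&(d>0));z=d[v,u]
    p=np.c_[(u-K[0][2])/K[0][0]*z,(v-K[1][2])/K[1][1]*z,z]
    return p@E[:3,:3].T+E[:3,3]
def masks(im):
    h=cv2.cvtColor(im,cv2.COLOR_RGB2HSV).astype(int);H,S,V=h[...,0],h[...,1],h[...,2]
    return dict(green=(H>60)&(H<95)&(S>100)&(V>30),orange=(H<14)&(S>190)&(V>150),
      blue=(H>105)&(H<130)&(S>180),white=(S<40)&(V>150))
E
python3 - <<'E'
from h import *
box={"top":(145,240,275,370),"side":(225,345,220,350)}
for n in box:
    im=cv2.imread(f"pics/{n}0.png")[:,:,::-1];d=np.load(f"pics/{n}0.npy")
    a,b,c,e=box[n];R=np.zeros(d.shape,bool);R[a:b,c:e]=1
    for k,m in masks(im).items():
        p=pts(n,d,m&R)
        if k=="green":p=p[abs(p[:,2]-.01)<.012]
        if len(p)<10:continue
        r=cv2.minAreaRect(p[:,:2].astype(np.float32)*1000)
        print(n,k,len(p),"mean",p.mean(0).round(4),"z pct",np.percentile(p[:,2],[5,50,95]).round(4),"rect",np.round(r[0],1),np.round(r[1],1),round(r[2],1))
        if k=="orange":
            u,s,vt=np.linalg.svd(p-p.mean(0));print("  normal",vt[2].round(3))
    cv2.imwrite(f"pics/{n}crop.png",cv2.resize(im[a:b,c:e,::-1],None,fx=4,fy=4,interpolation=cv2.INTER_CUBIC))
E
```

```text
top green 1950 mean [ 0.5717 -0.1779  0.01  ] z pct [0.0067 0.01   0.0133] rect [ 567.1 -193.7] [174.4 125.1] 29.1
top orange 44 mean [ 0.5281 -0.2088  0.0908] z pct [0.0822 0.0907 0.0975] rect [ 531.8 -214.2] [63.2 58.1] 28.9
  normal [0.182 0.078 0.98 ]
top white 161 mean [ 0.5682 -0.1988  0.0893] z pct [-0.0006  0.0875  0.141 ] rect [ 575.5 -207.9] [ 29.2 120.5] 34.5
side green 2008 mean [ 0.5521 -0.2262  0.0088] z pct [0.0071 0.0088 0.0105] rect [ 566.7 -198.8] [176.1 126.3] 29.0
side orange 794 mean [ 0.5316 -0.2177  0.0893] z pct [0.0841 0.0894 0.0944] rect [ 531.8 -216.5] [60.3 56. ] 28.5
  normal [-0.163 -0.092 -0.982]
side white 852 mean [ 0.5725 -0.1367  0.0547] z pct [0.0062 0.0388 0.1375] rect [ 577.1 -126.1] [229.2  74. ] 89.1
```

View pics/sidecrop.png

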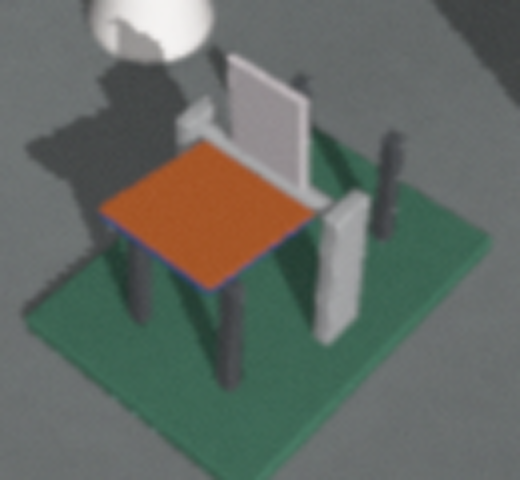

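View pics/topcrop.png

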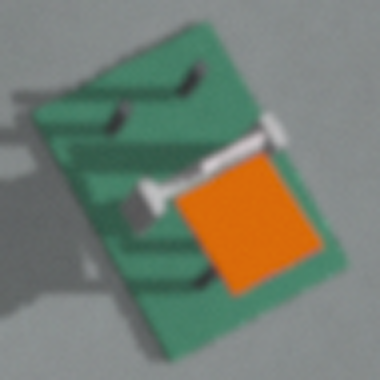

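The crops show a green base, orange face up, and a white tab standing between the steel posts. The paddle (side pixel ~(270,277)) is raised about 0.19 rad. Both views put the stand at about (0.567,-0.196), with +x at 29°. I shut the fingers and fly over.

Emit:
{"fn": "step_arm", "kwargs": {
  "increments": [
    {"slide": [-0.02, 0.024, 0], "grip": 1},
    {"slide": [-0.02, 0.024, 0], "grip": 1},
    {"slide": [-0.02, 0.024, 0], "grip": 1},
    {"slide": [-0.02, 0.024, 0], "grip": 1},
    {"slide": [-0.02, 0.024, 0], "grip": 1},
    {"slide": [-0.02, 0.024, 0], "grip": 1},
    {"slide": [-0.02, 0.024, 0], "grip": 1},
    {"slide": [-0.02, 0.024, 0], "grip": 1},
    {"slide": [-0.02, 0.024, 0], "grip": 1},
    {"slide": [-0.02, 0.024, 0], "grip": 1},
    {"slide": [-0.02, 0.024, 0], "grip": 1},
    {"slide": [-0.02, 0.024, 0], "grip": 1}
  ]
}}

```text
schema error: expected keys slide, turn, grip
```

Emit:
{"fn": "step_arm", "kwargs": {
  "increments": [
    {"slide": [-0.02, 0.024, 0], "grip": 1},
    {"slide": [-0.02, 0.024, 0], "grip": 1},
    {"slide": [-0.02, 0.024, 0], "grip": 1},
    {"slide": [-0.02, 0.024, 0], "grip": 1},
    {"slide": [-0.02, 0.024, 0], "grip": 1},
    {"slide": [-0.02, 0.024, 0], "grip": 1},
    {"slide": [-0.02, 0.024, 0], "grip": 1},
    {"slide": [-0.02, 0.024, 0], "grip": 1},
    {"slide": [-0.02, 0.024, 0], "grip": 1},
    {"slide": [-0.02, 0.024, 0], "grip": 1},
    {"slide": [-0.02, 0.024, 0], "grip": 1},
    {"slide": [-0.02, 0.024, 0], "grip": 1}
  ]
}}

```text
schema error: expected keys slide, turn, grip
```

Emit:
{"fn": "step_arm", "kwargs": {
  "increments": [
    {"turn": [0, 0, 0.12], "grip": 1},
    {"turn": [0, 0, 0.12], "grip": 1},
    {"turn": [0, 0, 0.12], "grip": 1},
    {"turn": [0, 0, 0.12], "grip": 1},
    {"turn": [0, 0, 0.12], "grip": 1},
    {"turn": [0, 0, 0.12], "grip": 1},
    {"turn": [0, 0, 0.12], "grip": 1},
    {"turn": [0, 0, 0.12], "grip": 1},
    {"turn": [0, 0, 0.12], "grip": 1},
    {"turn": [0, 0, 0.12], "grip": 1},
    {"turn": [0, 0, 0.12], "grip": 1},
    {"turn": [0, 0, 0.12], "grip": 1}
  ]
}}

```text
schema error: expected keys slide, turn, grip
```

Emit:
{"fn": "step_arm", "kwargs": {
  "increments": [
    {"turn": [0, 0, 0.12], "grip": 1},
    {"turn": [0, 0, 0.12], "grip": 1},
    {"turn": [0, 0, 0.12], "grip": 1},
    {"turn": [0, 0, 0.12], "grip": 1},
    {"turn": [0, 0, 0.12], "grip": 1},
    {"turn": [0, 0, 0.12], "grip": 1},
    {"turn": [0, 0, 0.06], "grip": 1},
    {"grip": 1}
  ]
}}

```text
schema error: expected keys slide, turn, grip
```

```bash
cat >>h.py <<'E'
from scipy.spatial.transform import Rotation as Rn
from workcell import telemetry,camera
C=np.array([.567,-.196,.08]);a=np.radians(29);S=np.array([[np.cos(a),np.sin(a),0],[-np.sin(a),np.cos(a),0],[0,0,1]])
def state():
    o=telemetry.get_obs();R=Rn.from_quat(o["tool_rot"]).as_matrix()
    print("t",o["clock"].round(2),"tcp in hinge frame mm",(S@(o["eef_pos"]-C)*1000).round(1),"F",(S@o["ft_force"]).round(1),"j",o["joint_pos"].round(2),"\ntool axes(cols) in stand\n",(S@R).round(3))
def snap(n,box,name):
    im,d=camera(n);q,b,c,e=box
    R=np.zeros(d.shape,bool);R[q:b,c:e]=1;M=masks(im)
    cv2.imwrite(f"pics/{name}.png",cv2.resize(im[q:b,c:e,::-1],None,fx=4,fy=4,interpolation=cv2.INTER_CUBIC))
    for k in("orange","blue"):
        p=pts(n,d,M[k]&R)
        if len(p)>60:
            g=(p-C)@S.T*1000;v=np.linalg.svd(g-g.mean(0),full_matrices=False)[2][2];print(n,k,len(p),"mean",g.mean(0).round(1),"normal",v.round(3))
SB=(200,345,210,360);TB=(130,250,260,380)
E
python3 -c "
from h import *
state();snap('side',SB,'s1')"
```

```text
Traceback (most recent call last):
  File "h.py", line 17, in state
    print("t",o["clock"].round(2),"tcp in hinge frame mm",(S@(o["eef_pos"]-C)*1000).round(1),"F",(S@o["ft_force"]).round(1),"j",o["joint_pos"].round(2),"\ntool axes(cols) in stand\n",(S@R).round(3))
              ^^^^^^^^^^^^^^^^
AttributeError: 'float' object has no attribute 'round'
```

All three keys are needed in each row.

Emit:
{"fn": "step_arm", "kwargs": {
  "increments": [
    {"slide": [-0.02, 0.024, 0], "turn": [0, 0, 0], "grip": 1},
    {"slide": [-0.02, 0.024, 0], "turn": [0, 0, 0], "grip": 1},
    {"slide": [-0.02, 0.024, 0], "turn": [0, 0, 0], "grip": 1},
    {"slide": [-0.02, 0.024, 0], "turn": [0, 0, 0], "grip": 1},
    {"slide": [-0.02, 0.024, 0], "turn": [0, 0, 0], "grip": 1},
    {"slide": [-0.02, 0.024, 0], "turn": [0, 0, 0], "grip": 1},
    {"slide": [-0.02, 0.024, 0], "turn": [0, 0, 0], "grip": 1},
    {"slide": [-0.02, 0.024, 0], "turn": [0, 0, 0], "grip": 1},
    {"slide": [-0.02, 0.024, 0], "turn": [0, 0, 0], "grip": 1},
    {"slide": [-0.02, 0.024, 0], "turn": [0, 0, 0], "grip": 1},
    {"slide": [-0.02, 0.024, 0], "turn": [0, 0, 0], "grip": 1},
    {"slide": [-0.02, 0.024, 0], "turn": [0, 0, 0], "grip": 1}
  ]
}}

```text
clock: 1.1
eef_pos: [0.3677, 0.1225, 0.2311]
tool_rot: [0.836, 0.549, -0.0, -0.0]
ft_force: [0.9, 0.2, 1.5]
grip_width: -0.0
```

Emit:
{"fn": "step_arm", "kwargs": {
  "increments": [
    {"slide": [-0.02, 0.024, 0], "turn": [0, 0, 0], "grip": 1},
    {"slide": [-0.02, 0.024, 0], "turn": [0, 0, 0], "grip": 1},
    {"slide": [-0.02, 0.024, 0], "turn": [0, 0, 0], "grip": 1},
    {"slide": [-0.02, 0.024, 0], "turn": [0, 0, 0], "grip": 1},
    {"slide": [-0.02, 0.024, 0], "turn": [0, 0, 0], "grip": 1},
    {"slide": [-0.02, 0.024, 0], "turn": [0, 0, 0], "grip": 1},
    {"slide": [-0.02, 0.024, 0], "turn": [0, 0, 0], "grip": 1},
    {"slide": [-0.02, 0.024, 0], "turn": [0, 0, 0], "grip": 1},
    {"slide": [-0.02, 0.024, 0], "turn": [0, 0, 0], "grip": 1},
    {"slide": [-0.02, 0.024, 0], "turn": [0, 0, 0], "grip": 1},
    {"slide": [-0.02, 0.024, 0], "turn": [0, 0, 0], "grip": 1},
    {"slide": [-0.02, 0.024, 0], "turn": [0, 0, 0], "grip": 1}
  ]
}}

```text
clock: 2.1
eef_pos: [0.5366, -0.212, 0.2307]
tool_rot: [0.836, 0.549, -0.0, -0.001]
ft_force: [0.7, 0.5, 0.8]
grip_width: -0.0
```

Emit:
{"fn": "step_arm", "kwargs": {
  "increments": [
    {"slide": [0, 0, 0], "turn": [0, 0, 0.12], "grip": 1},
    {"slide": [0, 0, 0], "turn": [0, 0, 0.12], "grip": 1},
    {"slide": [0, 0, 0], "turn": [0, 0, 0.12], "grip": 1},
    {"slide": [0, 0, 0], "turn": [0, 0, 0.12], "grip": 1},
    {"slide": [0, 0, 0], "turn": [0, 0, 0.12], "grip": 1},
    {"slide": [0, 0, 0], "turn": [0, 0, 0.12], "grip": 1},
    {"slide": [0, 0, 0], "turn": [0, 0, 0.12], "grip": 1},
    {"slide": [0, 0, 0], "turn": [0, 0, 0.12], "grip": 1},
    {"slide": [0, 0, 0], "turn": [0, 0, 0.12], "grip": 1},
    {"slide": [0, 0, 0], "turn": [0, 0, 0.12], "grip": 1},
    {"slide": [0, 0, 0], "turn": [0, 0, 0.12], "grip": 1},
    {"slide": [0, 0, 0], "turn": [0, 0, 0.12], "grip": 1}
  ]
}}

```text
clock: 3.1
eef_pos: [0.5361, -0.2105, 0.2306]
tool_rot: [0.99, -0.142, -0.001, -0.0]
ft_force: [-0.1, 0.9, -0.8]
grip_width: 0.0001
```

Emit:
{"fn": "step_arm", "kwargs": {
  "increments": [
    {"slide": [0, 0, 0], "turn": [0, 0, 0.12], "grip": 1},
    {"slide": [0, 0, 0], "turn": [0, 0, 0.12], "grip": 1},
    {"slide": [0, 0, 0], "turn": [0, 0, 0.12], "grip": 1},
    {"slide": [0, 0, 0], "turn": [0, 0, 0.12], "grip": 1},
    {"slide": [0, 0, 0], "turn": [0, 0, 0.12], "grip": 1},
    {"slide": [0, 0, 0], "turn": [0, 0, 0.12], "grip": 1},
    {"slide": [0, 0, 0], "turn": [0, 0, 0.06], "grip": 1},
    {"slide": [0, 0, 0], "turn": [0, 0, 0], "grip": 1}
  ]
}}

```text
clock: 3.77
eef_pos: [0.5362, -0.2105, 0.2307]
tool_rot: [0.863, -0.505, -0.001, 0.0]
ft_force: [0.1, 0.9, -0.2]
grip_width: 0.0002
```

```bash
sed -i 's/o\["clock"\].round(2)/round(float(o["clock"]),2)/' h.py
python3 -c "
from h import *
state();snap('side',SB,'s1')"
```

```text
t 3.77 tcp in hinge frame mm [-34.    2.3 150.7] F [ 0.5  0.8 -0.2] j [-0.37  0.39  0.22  1.4   0.    2.26] 
tool axes(cols) in stand
 [[ 0.006 -1.    -0.001]
 [-1.    -0.006  0.001]
 [-0.001  0.001 -1.   ]]
side orange 799 mean [-41.6  -1.9   9.3] normal [0.189 0.001 0.982]
```

View pics/s1.png

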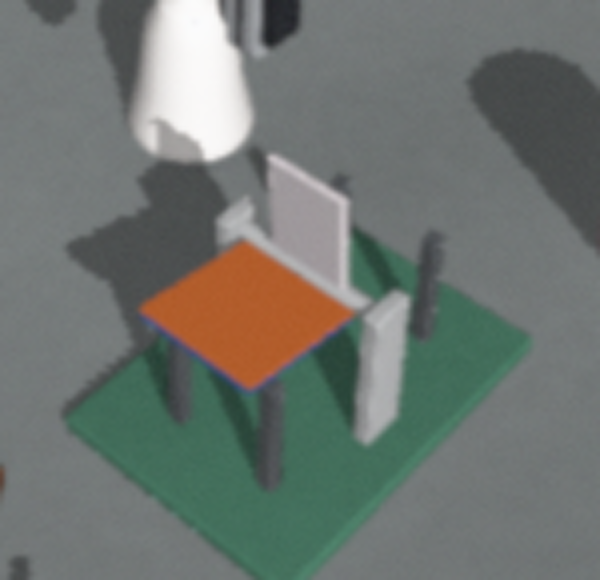

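The gripper is above the wedge between the paddle and the tab (tab at crop (308,220)). I descend with the fingertip 27 mm above the hinge, then push the tab slowly.

Emit:
{"fn": "step_arm", "kwargs": {
  "increments": [
    {"slide": [0, 0, 0.02], "turn": [0, 0, 0], "grip": 1},
    {"slide": [0, 0, 0.02], "turn": [0, 0, 0], "grip": 1},
    {"slide": [0, 0, 0.02], "turn": [0, 0, 0], "grip": 1},
    {"slide": [0, 0, 0.02], "turn": [0, 0, 0], "grip": 1},
    {"slide": [0, 0, 0.02], "turn": [0, 0, 0], "grip": 1},
    {"slide": [0, 0, 0.016], "turn": [0, 0, 0], "grip": 1},
    {"slide": [0, 0, 0.008], "turn": [0, 0, 0], "grip": 1},
    {"slide": [0, -0.003, 0], "turn": [0, 0, 0], "grip": 1},
    {"slide": [0, -0.004, 0], "turn": [0, 0, 0], "grip": 1},
    {"slide": [0, -0.004, 0], "turn": [0, 0, 0], "grip": 1},
    {"slide": [0, -0.004, 0], "turn": [0, 0, 0], "grip": 1},
    {"slide": [0, -0.004, 0], "turn": [0, 0, 0], "grip": 1}
  ]
}}

```text
clock: 4.82
eef_pos: [0.5543, -0.2014, 0.1087]
tool_rot: [0.863, -0.504, 0.001, -0.0]
ft_force: [-1.2, -1.1, 1.7]
grip_width: -0.0003
```

Emit:
{"fn": "step_arm", "kwargs": {
  "increments": [
    {"slide": [0, -0.004, 0], "turn": [0, 0, 0], "grip": 1},
    {"slide": [0, -0.004, 0], "turn": [0, 0, 0], "grip": 1},
    {"slide": [0, -0.004, 0], "turn": [0, 0, 0], "grip": 1},
    {"slide": [0, -0.003, 0], "turn": [0, 0, 0], "grip": 1}
  ]
}}

```text
clock: 5.15
eef_pos: [0.5662, -0.194, 0.1072]
tool_rot: [0.863, -0.505, -0.0, 0.0]
ft_force: [-1.3, -1.0, -0.3]
grip_width: -0.0003
```

```bash
python3 -c "
from h import *
state();snap('side',SB,'s2')"
```

```text
t 5.15 tcp in hinge frame mm [ 0.3  2.1 27.2] F [-1.6 -0.2 -0.3] j [-0.33  0.51  0.07  1.13 -0.    2.3 ] 
tool axes(cols) in stand
 [[ 0.007 -1.    -0.001]
 [-1.    -0.007 -0.   ]
 [ 0.     0.001 -1.   ]]
```

View pics/s2.png

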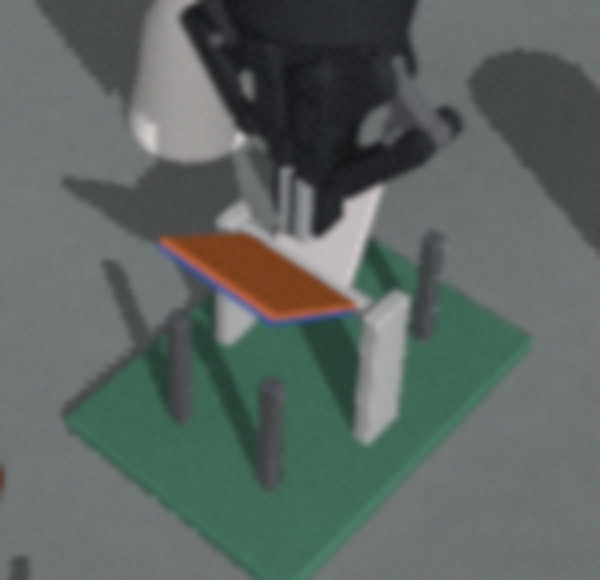

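The tab is leaning to +x and the paddle is rising (edge at crop (270,315)) at 1.6 N. I keep pushing.

Emit:
{"fn": "step_arm", "kwargs": {
  "increments": [
    {"slide": [0, -0.004, 0], "turn": [0, 0, 0], "grip": 1},
    {"slide": [0, -0.004, 0], "turn": [0, 0, 0], "grip": 1},
    {"slide": [0, -0.004, 0], "turn": [0, 0, 0], "grip": 1},
    {"slide": [0, -0.004, 0], "turn": [0, 0, 0], "grip": 1}
  ]
}}

```text
clock: 5.53
eef_pos: [0.5803, -0.1857, 0.1072]
tool_rot: [0.863, -0.505, -0.0, -0.0]
ft_force: [-1.4, -0.0, 0.3]
grip_width: 0.0
```

```bash
python3 -c "
from h import *
state();snap('side',SB,'s3')"
```

```text
t 5.53 tcp in hinge frame mm [16.7  2.6 27.2] F [-1.2  0.7  0.3] j [-0.31  0.53  0.11  1.15  0.    2.32] 
tool axes(cols) in stand
 [[ 0.007 -1.     0.   ]
 [-1.    -0.007  0.001]
 [-0.001 -0.    -1.   ]]
```

View pics/s3.png

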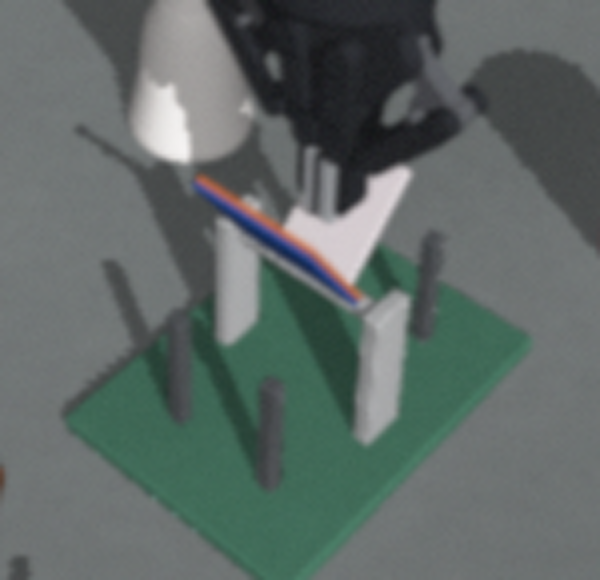

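The paddle is at about 60° and its blue underside is visible (crop (270,240)). I lift out and go behind it to the -x side.

Emit:
{"fn": "step_arm", "kwargs": {
  "increments": [
    {"slide": [0, 0.003, 0], "turn": [0, 0, 0], "grip": 1},
    {"slide": [0, 0, -0.015], "turn": [0, 0, 0], "grip": 1},
    {"slide": [0, 0, -0.025], "turn": [0, 0, 0], "grip": 1},
    {"slide": [0, 0, -0.03], "turn": [0, 0, 0], "grip": 1},
    {"slide": [0, 0, -0.03], "turn": [0, 0, 0], "grip": 1},
    {"slide": [0.002, 0.024, 0], "turn": [0, 0, 0], "grip": 1},
    {"slide": [0, 0.024, 0], "turn": [0, 0, 0], "grip": 1},
    {"slide": [0, 0.024, 0], "turn": [0, 0, 0], "grip": 1},
    {"slide": [0, 0.024, 0], "turn": [0, 0, 0], "grip": 1},
    {"slide": [0, 0, 0], "turn": [0, 0, 0], "grip": 1}
  ]
}}

```text
clock: 6.42
eef_pos: [0.4917, -0.2379, 0.2079]
tool_rot: [0.862, -0.506, -0.0, 0.0]
ft_force: [-0.2, 0.1, 0.1]
grip_width: -0.0003
```

```bash
python3 -c "
from h import *
state();snap('side',SB,'s4');snap('top',TB,'t4')"
```

```text
t 6.42 tcp in hinge frame mm [-8.610e+01 -1.000e-01  1.279e+02] F [-0.1  0.2  0.1] j [-0.45  0.34  0.08  1.31 -0.    2.18] 
tool axes(cols) in stand
 [[ 0.003 -1.    -0.001]
 [-1.    -0.003  0.   ]
 [-0.     0.001 -1.   ]]
```

View pics/s4.png

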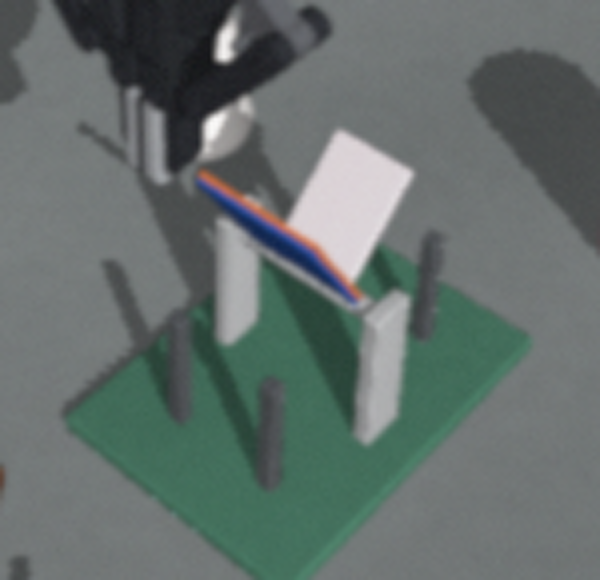

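The paddle holds at about 60°, free edge at crop (205,180). I descend behind it and push its back towards +x.

Emit:
{"fn": "step_arm", "kwargs": {
  "increments": [
    {"slide": [0, 0, 0.025], "turn": [0, 0, 0], "grip": 1},
    {"slide": [0, 0, 0.025], "turn": [0, 0, 0], "grip": 1},
    {"slide": [0, 0, 0.02], "turn": [0, 0, 0], "grip": 1},
    {"slide": [0, 0, 0.008], "turn": [0, 0, 0], "grip": 1},
    {"slide": [0, -0.015, 0], "turn": [0, 0, 0], "grip": 1},
    {"slide": [0, -0.012, 0], "turn": [0, 0, 0], "grip": 1},
    {"slide": [0, -0.008, 0], "turn": [0, 0, 0], "grip": 1},
    {"slide": [0, -0.005, 0], "turn": [0, 0, 0], "grip": 1},
    {"slide": [0, -0.005, 0], "turn": [0, 0, 0], "grip": 1},
    {"slide": [0, -0.005, 0], "turn": [0, 0, 0], "grip": 1},
    {"slide": [0, -0.005, 0], "turn": [0, 0, 0], "grip": 1},
    {"slide": [0, -0.005, 0], "turn": [0, 0, 0], "grip": 1}
  ]
}}

```text
clock: 7.52
eef_pos: [0.5474, -0.2069, 0.1296]
tool_rot: [0.863, -0.505, 0.0, -0.0]
ft_force: [-1.3, -0.8, 0.2]
grip_width: -0.0001
```

Emit:
{"fn": "step_arm", "kwargs": {
  "increments": [
    {"slide": [0, -0.005, 0], "turn": [0, 0, 0], "grip": 1},
    {"slide": [0, -0.005, 0], "turn": [0, 0, 0], "grip": 1},
    {"slide": [0, -0.005, 0], "turn": [0, 0, 0], "grip": 1},
    {"slide": [0, -0.005, 0], "turn": [0, 0, 0], "grip": 1},
    {"slide": [0, -0.005, 0], "turn": [0, 0, 0], "grip": 1},
    {"slide": [0, -0.005, 0], "turn": [0, 0, 0], "grip": 1},
    {"slide": [0, -0.005, 0], "turn": [0, 0, 0], "grip": 1}
  ]
}}

```text
clock: 8.1
eef_pos: [0.5778, -0.1895, 0.1291]
tool_rot: [0.863, -0.505, -0.0, 0.0]
ft_force: [-0.4, -0.2, -0.6]
grip_width: 0.0001
```

```bash
python3 -c "
from h import *
state();snap('side',SB,'s5')"
```

```text
t 8.1 tcp in hinge frame mm [12.6  0.4 49.1] F [-0.4  0.  -0.6] j [-0.32  0.51  0.13  1.19  0.    2.31] 
tool axes(cols) in stand
 [[ 0.007 -1.    -0.   ]
 [-1.    -0.007  0.   ]
 [-0.     0.    -1.   ]]
side blue 654 mean [13.4 -6.4 30.8] normal [ 0.9    0.008 -0.436]
```

View pics/s5.png

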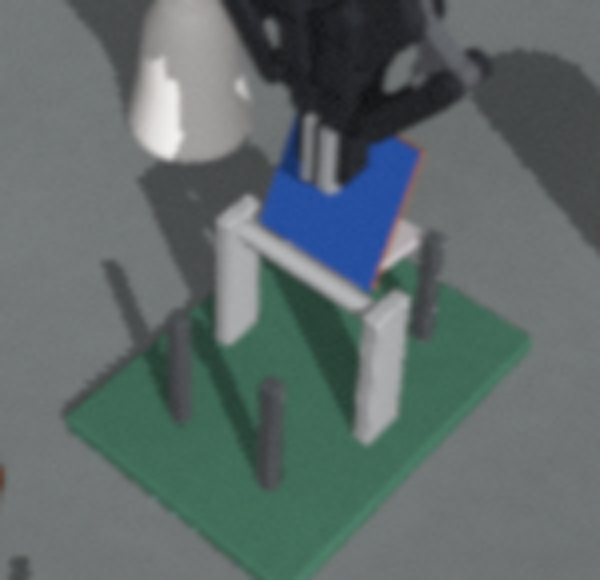

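The paddle is past upright, about 64° above the +x level (blue face at crop (330,210)). I follow the arc over and down.

Emit:
{"fn": "step_arm", "kwargs": {
  "increments": [
    {"slide": [0, -0.006, 0.003], "turn": [0, 0, 0], "grip": 1},
    {"slide": [0, -0.005, 0.004], "turn": [0, 0, 0], "grip": 1},
    {"slide": [0, -0.004, 0.004], "turn": [0, 0, 0], "grip": 1},
    {"slide": [0, -0.004, 0.004], "turn": [0, 0, 0], "grip": 1},
    {"slide": [0, -0.004, 0.005], "turn": [0, 0, 0], "grip": 1},
    {"slide": [0, -0.003, 0.005], "turn": [0, 0, 0], "grip": 1},
    {"slide": [0, -0.003, 0.005], "turn": [0, 0, 0], "grip": 1},
    {"slide": [0, -0.003, 0.005], "turn": [0, 0, 0], "grip": 1}
  ]
}}

```text
clock: 8.82
eef_pos: [0.6053, -0.174, 0.0935]
tool_rot: [0.863, -0.505, -0.0, 0.0]
ft_force: [-0.4, 0.1, 1.2]
grip_width: 0.0004
```

```bash
python3 -c "
from h import *
state();snap('side',SB,'s6')"
```

```text
t 8.82 tcp in hinge frame mm [44.2  0.7 13.5] F [-0.3  0.3  1.2] j [-0.28  0.58  0.15  1.14 -0.    2.35] 
tool axes(cols) in stand
 [[ 0.007 -1.    -0.001]
 [-1.    -0.007  0.   ]
 [-0.     0.001 -1.   ]]
side blue 665 mean [33.4 -4.2  8.2] normal [ 0.205  0.004 -0.979]
```

View pics/s6.png

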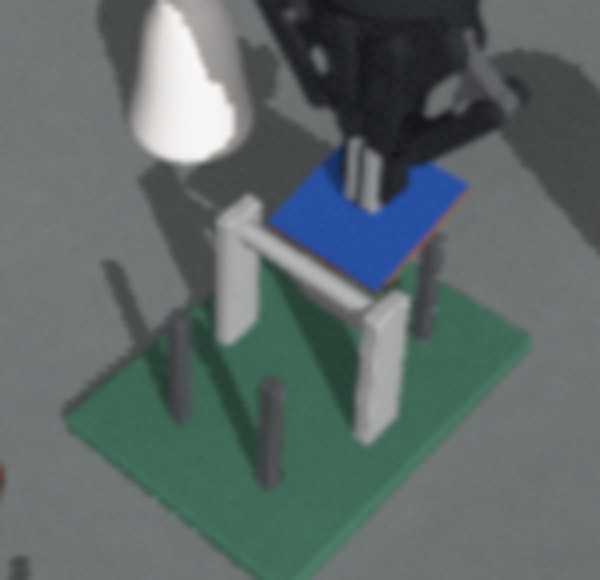

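The paddle is 12° above level (blue at crop (370,220)). I press it down gently near the free end.

Emit:
{"fn": "step_arm", "kwargs": {
  "increments": [
    {"slide": [0, -0.004, 0.003], "turn": [0, 0, 0], "grip": 1},
    {"slide": [0, -0.004, 0.003], "turn": [0, 0, 0], "grip": 1},
    {"slide": [0, 0, 0.003], "turn": [0, 0, 0], "grip": 1},
    {"slide": [0, 0, 0.002], "turn": [0, 0, 0], "grip": 1},
    {"slide": [0, 0, 0], "turn": [0, 0, 0], "grip": 1}
  ]
}}

```text
clock: 9.28
eef_pos: [0.6123, -0.17, 0.0828]
tool_rot: [0.863, -0.505, -0.0, 0.0]
ft_force: [0.8, -0.3, -0.1]
grip_width: 0.0001
```

```bash
python3 -c "
from h import *
state();snap('side',SB,'s7')"
```

```text
t 9.28 tcp in hinge frame mm [52.2  0.8  2.8] F [ 0.5 -0.6 -0.1] j [-0.27  0.6   0.16  1.13  0.    2.36] 
tool axes(cols) in stand
 [[ 0.007 -1.    -0.   ]
 [-1.    -0.007  0.   ]
 [-0.     0.    -1.   ]]
side blue 596 mean [34.8 -3.1  1.3] normal [0.004 0.001 1.   ]
```

Emit:
{"fn": "step_arm", "kwargs": {
  "increments": [
    {"slide": [0, 0, 0.001], "turn": [0, 0, 0], "grip": 1},
    {"slide": [0, 0, 0], "turn": [0, 0, 0], "grip": 1}
  ]
}}

```text
clock: 9.5
eef_pos: [0.6124, -0.1703, 0.0826]
tool_rot: [0.863, -0.505, 0.0, -0.0]
ft_force: [-1.0, -0.2, 0.1]
grip_width: 0.0002
```

Emit:
{"fn": "step_arm", "kwargs": {
  "increments": [
    {"slide": [0, 0, 0.001], "turn": [0, 0, 0], "grip": 1},
    {"slide": [0, 0, 0], "turn": [0, 0, 0], "grip": 1}
  ]
}}

```text
clock: 9.67
eef_pos: [0.6124, -0.1703, 0.0825]
tool_rot: [0.863, -0.505, 0.0, -0.0]
ft_force: [-2.3, -0.1, 5.4]
grip_width: -0.0001
```

```bash
python3 -c "
from h import *
state()"
```

```text
t 9.67 tcp in hinge frame mm [52.2  0.4  2.5] F [-2.1  1.1  5.4] j [-0.27  0.6   0.16  1.13 -0.    2.36] 
tool axes(cols) in stand
 [[ 0.006 -1.     0.001]
 [-1.    -0.006 -0.001]
 [ 0.001 -0.001 -1.   ]]
```

The force of 5.4 N shows it has reached the stop. I lift off and check.

Emit:
{"fn": "step_arm", "kwargs": {
  "increments": [
    {"slide": [0, 0, -0.01], "turn": [0, 0, 0], "grip": 1},
    {"slide": [0, 0, -0.025], "turn": [0, 0, 0], "grip": 1},
    {"slide": [0, 0, -0.035], "turn": [0, 0, 0], "grip": 1},
    {"slide": [0, 0, -0.035], "turn": [0, 0, 0], "grip": 1},
    {"slide": [0, 0, -0.03], "turn": [0, 0, 0], "grip": 1},
    {"slide": [0, 0.04, 0], "turn": [0, 0, 0], "grip": 1},
    {"slide": [0, 0.04, 0], "turn": [0, 0, 0], "grip": 1},
    {"slide": [0, 0.04, 0], "turn": [0, 0, 0], "grip": 1},
    {"slide": [0, 0.04, 0], "turn": [0, 0, 0], "grip": 1},
    {"slide": [0, 0.04, 0], "turn": [0, 0, 0], "grip": 1},
    {"slide": [0, 0, 0], "turn": [0, 0, 0], "grip": 1}
  ]
}}

```text
clock: 10.58
eef_pos: [0.4322, -0.2707, 0.2171]
tool_rot: [0.862, -0.508, -0.001, 0.001]
ft_force: [-0.0, 0.7, -0.0]
grip_width: 0.0002
```

```bash
python3 - <<'E'
from h import *
state();snap('side',SB,'s8')
im,d=camera('side');cv2.imwrite('pics/side9.png',im[:,:,::-1])
R=np.zeros(d.shape,bool);R[225:345,220:350]=1
p=pts('side',d,masks(im)['green']&R);p=p[abs(p[:,2]-.01)<.012]
print(cv2.minAreaRect(p[:,:2].astype(np.float32)*1000))
E
```

```text
t 10.58 tcp in hinge frame mm [-154.1    0.   137.1] F [ 0.3  0.6 -0. ] j [-0.56  0.27  0.    1.31 -0.    2.08] 
tool axes(cols) in stand
 [[ 0.    -1.    -0.003]
 [-1.    -0.     0.001]
 [-0.001  0.003 -1.   ]]
side blue 814 mean [40.9 -0.4  1.1] normal [-0.004 -0.004 -1.   ]
((566.301025390625, -198.7311553955078), (175.44818115234375, 126.07191467285156), 29.360858917236328)
```

View pics/side9.png

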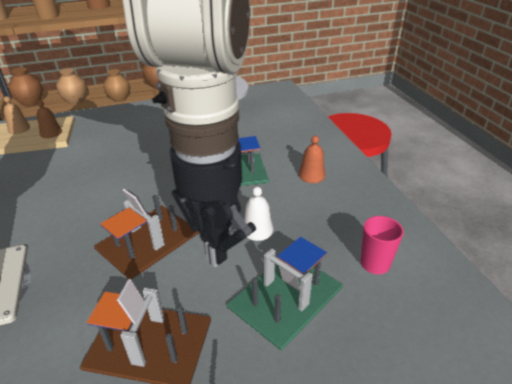

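The paddle is level with blue up (303,255). The plate sits where it was, and the bells (258,212), (314,158) and the cup (380,245) have not moved. I hand in.

```bash
python3 -c "
from workcell import bot
print(bot.job_done())"
```

```text
the job is handed in; nothing more can be done
None
```

The flip marker that showed orange now shows blue, and the job is handed in at about 10.7 s on the robot's clock. I pushed the white tab until the paddle stood at about 60°, pushed its back over the hinge, and pressed it flat until the force reached 5.4 N.

**Last checks:**
- **Paddle:** the side camera shows it level on the +x side, within about 0.3° with blue up, and it stayed there after the gripper lifted clear.
- **Marker base:** it did not move beyond the measuring error (under 1 mm and 0.4° by the side camera).
- **Bells and cup:** they appear at the same pixels as at the start.
- **Other markers:** the arm partly hid the second green marker in the last picture, so I only saw that it still shows blue. I never moved close to it. The two brown look-alikes look unchanged.

No check failed. The two cameras differed by about 5 mm in y on the stand's position, so I used the value in between.

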